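# Clamp the ordered soap bar for wrapping and keep it held

## Task

Take the soap bar that lies on the blue mat, lay it lengthwise in the bundling clamp between the orange pad and the fixed jaw, and let go of it. Then pump the clamp's two blue levers, squeezing and releasing them, until the pad meets the bar, pushes it against the fixed jaw and is itself pressed about halfway in on its springs: never nearly all the way in, which crushes the bar. Finish while holding the levers squeezed like that, ready for the ribbon; move the jaw only by means of the levers and leave the other bars, spools, candle and tin where they are.

Things in the scene. Friction and masses are not known exactly. Their poses are not given: they have to be found in the camera images.
- clamp: bundling clamp on a light wooden base 100 (x) x 325 (y) x 12 mm (z), fixed to the counter, placed and turned differently each time. Origin on the counter's surface, z up, y along the clamp from the levers to the fixed jaw. In this frame (mm): base y = -177 to 148; the bed for the bar is the base's top, z = 12, open at both sides and above; grey housing x = +-31, y = -105 to -45, top z = 60
- bed_middle (a point): point on the bed at clamp (0, 58, 12) mm, midway between the fixed jaw's rubber face (at clamp y = 115, 58 mm wide; the jaw is 66 mm wide and its top is at z = 48) and the face of the fully withdrawn pad (y = 0)
- squeeze_point (a point): midway between the two upright blue lever paddles, at clamp (0, -150, 45) mm. Paddles: 10 mm thick, 26 mm long along y, z = 22 to 62 mm over the counter; 60 mm over their outer faces (across the clamp's x) at rest, about 38 fully squeezed. Pinch them along the clamp's x from above, a finger outside each
- lever (a joint): angle of the two levers (geared together), rad: 0 at rest, spread; 0.2 fully squeezed. A spring spreads them when released. Squeezing drives the jaw forward through a one-way clutch, about 62 mm per rad (12 mm a full squeeze, less against the pad); on opening the jaw stays (it slips back under 1 mm). Takes 2 to 10 N on each paddle
- jaw (a joint): advance of the moving jaw towards the fixed jaw, m; 0 fully withdrawn, starts between 0 and 0.016. The opening between free pad and fixed jaw is 115 mm minus this. A friction brake of only about 4 N holds it: a pad pressed harder pushes the jaw back when the levers are released
- pad (a joint): how far the orange pad is pressed into its springs against the moving jaw, m: 0 free, 0.014 all the way in; about 1 N per mm. The bar is well held from 0.005 to 0.0095, and is crushed above 0.011
- pad_face (a point): centre of the face of the orange pad (46 mm wide, 26 mm high), which looks towards the fixed jaw
- order_mat: blue felt mat 100 (x) x 112 mm (y), 1 mm thick, flat on the counter; origin at its centre. The bar on it is the one to take. The other two mats are cork
- soap_1: cream wrapped soap bar with rounded edges and a brown paper band, 53 (x) x 78 (y) x 27 mm (z), 90 g; origin at the centre of its underside, z up. It lies on one of the three mats at the start
- soap_2: pale green wrapped soap bar with rounded edges and a brown paper band, 53 (x) x 78 (y) x 27 mm (z), 90 g; origin at the centre of its underside, z up. It lies on one of the three mats at the start
- soap_3: pink wrapped soap bar with rounded edges and a brown paper band, 53 (x) x 78 (y) x 27 mm (z), 90 g; origin at the centre of its underside, z up. It lies on one of the three mats at the start
- ribbon_spool_1: bystander: wooden spool of red ribbon, 59 mm across, 26 mm high; origin at the centre of its underside
- ribbon_spool_3: bystander: wooden spool of pink ribbon, 59 mm across, 26 mm high; origin at the centre of its underside
- candle_jar: bystander: candle in a glass, 76 mm across, 90 mm high; origin at the centre of its underside
- balm_tin_1: bystander: white round tin, 50 mm across, 21 mm high; origin at the centre of its underside
Things that resemble listed ones, but are neither listed nor needed, are in the scene too. What is shaped like the soap_1 but black is not meant.

How it is judged (in metres and radians):
On the way:
1. the bar from the blue mat lies lengthwise in the clamp's bed, let go of (value of joint pad below 0.002 m and ((x of soap_1 in the frame of clamp between -0.02 and 0.02 m and y of soap_1 in the frame of clamp between 0.03 and 0.085 m and z of soap_1 in the frame of clamp between 0.008 and 0.017 m and angle between soap_1's own z axis and vertical below 0.1 rad and angle between the y axis of soap_1 and the y axis of clamp, either way round below 0.2 rad and horizontal distance between each of soap_2, soap_3 and order_mat above 0.085 m and contact force between the fingers and soap_1 below 0.3 N) or (x of soap_2 in the frame of clamp between -0.02 and 0.02 m and y of soap_2 in the frame of clamp between 0.03 and 0.085 m and z of soap_2 in the frame of clamp between 0.008 and 0.017 m and angle between soap_2's own z axis and vertical below 0.1 rad and angle between the y axis of soap_2 and the y axis of clamp, either way round below 0.2 rad and horizontal distance between each of soap_1, soap_3 and order_mat above 0.085 m and contact force between the fingers and soap_2 below 0.3 N) or (x of soap_3 in the frame of clamp between -0.02 and 0.02 m and y of soap_3 in the frame of clamp between 0.03 and 0.085 m and z of soap_3 in the frame of clamp between 0.008 and 0.017 m and angle between soap_3's own z axis and vertical below 0.1 rad and angle between the y axis of soap_3 and the y axis of clamp, either way round below 0.2 rad and horizontal distance between each of soap_1, soap_2 and order_mat above 0.085 m and contact force between the fingers and soap_3 below 0.3 N))), for 0.2 s.
At the end, for the whole second after the job is handed in: The bar from the blue mat lies flat in the bed (20 mm off the middle line, 0.2 rad) against the fixed jaw (8 mm), pressed by the pad with 3.5 to 13 N, the pad 4.5 to 10 mm in, untouched by fingers, which keep pressing the levers (over 0.02 rad); the other bars are not on the blue mat (value of joint pad between 0.0045 and 0.01 m and value of joint lever above 0.02 rad and (contact force between the fingers and lever above 0.5 N or contact force between the fingers and lever_far above 0.5 N) and ((x of soap_1 in the frame of clamp between -0.02 and 0.02 m and y of soap_1 in the frame of clamp between 0.03 and 0.085 m and z of soap_1 in the frame of clamp between 0.008 and 0.017 m and angle between soap_1's own z axis and vertical below 0.1 rad and angle between the y axis of soap_1 and the y axis of clamp, either way round below 0.2 rad and horizontal distance between each of soap_2, soap_3 and order_mat above 0.085 m and y of soap_1 in the frame of clamp above 0.068 m and contact force between pad and soap_1 between 3.5 and 13 N and contact force between the fingers and soap_1 below 0.5 N and linear speed of soap_1 below 0.02 m/s) or (x of soap_2 in the frame of clamp between -0.02 and 0.02 m and y of soap_2 in the frame of clamp between 0.03 and 0.085 m and z of soap_2 in the frame of clamp between 0.008 and 0.017 m and angle between soap_2's own z axis and vertical below 0.1 rad and angle between the y axis of soap_2 and the y axis of clamp, either way round below 0.2 rad and horizontal distance between each of soap_1, soap_3 and order_mat above 0.085 m and y of soap_2 in the frame of clamp above 0.068 m and contact force between pad and soap_2 between 3.5 and 13 N and contact force between the fingers and soap_2 below 0.5 N and linear speed of soap_2 below 0.02 m/s) or (x of soap_3 in the frame of clamp between -0.02 and 0.02 m and y of soap_3 in the frame of clamp between 0.03 and 0.085 m and z of soap_3 in the frame of clamp between 0.008 and 0.017 m and angle between soap_3's own z axis and vertical below 0.1 rad and angle between the y axis of soap_3 and the y axis of clamp, either way round below 0.2 rad and horizontal distance between each of soap_1, soap_2 and order_mat above 0.085 m and y of soap_3 in the frame of clamp above 0.068 m and contact force between pad and soap_3 between 3.5 and 13 N and contact force between the fingers and soap_3 below 0.5 N and linear speed of soap_3 below 0.02 m/s))); the arm keeps its last pose, push and grip.
It fails at once if the bar is crushed (pad pressed in more than 11.2 mm or with more than 20 N) (value of joint pad above 0.0112 m or contact force between pad and soap_1 above 20 N or contact force between pad and soap_2 above 20 N or contact force between pad and soap_3 above 20 N).
It fails at once if the jaw or the pad is pushed by the robot itself (contact force between any of the arm, the fingers and jaw above 3 N).
It fails at once if one of the other things is moved by more than 30 mm (distance of any of ribbon_spool_1, ribbon_spool_3, candle_jar, balm_tin_1 from where it was at the start of the episode above 0.03 m).
It fails at once if more than one bar is moved by more than 30 mm (distance of each of soap_1, soap_2 from where it was at the start of the episode above 0.03 m or distance of each of soap_2, soap_3 from where it was at the start of the episode above 0.03 m or distance of each of soap_1, soap_3 from where it was at the start of the episode above 0.03 m).
It also fails if it takes over 64 s, if anything falls off the work surface, if the arm or the gripper's body presses on something with over 40 N, if the wrist force passes 120 N, or if a joint passes its speed limit or range.

## Robot

A 6-joint arm with a two-finger parallel gripper is mounted at the origin on a cart in front of the work surface, level with it; the furniture and walls round the work are solid. World frame = base frame: x ahead of the robot, y to its left, z up, the work surface at z = 0. Lengths are in mm, angles in rad, forces in N, time in s.
With the tool pointing down it reaches from about 400 to 925 mm from the base axis. Payload 12.5 kg.
Tool frame: the origin (TCP) lies at the centre of the arm's flange, where the gripper is bolted on; the fingertips stand 190 mm ahead of it and the grasp point (between the pads) lies env.grip_point_offset ahead of it (env.grip_point_offset is the distance from the TCP to the grasp point, in mm); z points along the fingers, x is the direction in which the jaws open and shut, and the axes are right-handed (so a half turn about z gives the same grasp; the last joint's range is limited). The gripper opens to 95 mm and grips with 3 to 60 N. Pads are 20 mm wide; open, the fingers measure 119 mm over their backs; the gripper's body (75 mm by 180 mm) begins 59 mm behind the grasp point.
Start: joints at [1.218, 0.491, 1.559, -0, 1.092, -0.106], TCP at [152.665, 606.068, 404.761] pointing down, gripper open.
Joint ranges: [-3.1, 3.1], [-0.84, 2.19], [0.05, 2.79], [-1.13, 4.28], [0.06, 2.93], [-2.69, 2.69]. Speed limits (rad/s): [2.22, 2.22, 2.79, 3.14, 3.14, 3.14].

## Interface

Orientations are given as [roll, pitch, yaw] about the fixed x, y, z axes, in that order (R = Rz(yaw) Ry(pitch) Rx(roll)).
In Python, from cell import state, read_camera, camera_model, job_done, env gives the robot as it stands.
- The arm moves only by the tool arm_command, never from a script. Its argument "steps" is a list of rows, each a list of 6 numbers: the shift along the tool's x, y, z in cm, then the turn, a rotation vector about the tool's x, y, z in degrees. In form: [[dx, dy, dz, rx, ry, rz], ...]. A call has 1 to 12 rows; each row is the pose to reach, as a shift and turn from the pose commanded when the call began, along the tool's axes at that moment; what a row does not reach only later rows make up. A row lasts 1/12 s, in which the tool goes at most 41.7 mm and 7.16 degrees, less where a joint would pass 70% of its speed; a pose out of reach is approached as far as the arm can. A call with a gripper value outside its range is refused whole. "jaw" is the finger opening in cm, from 0 to 9.51, set as the call begins (left out, the last holds). The fingers move at their own pace and stop on an object; the grip force is fixed at half the most. Time passes only in rows, so rows that repeat a pose let the fingers close. It gives the time, the measured TCP pose, the force and the opening at its end, in the units of the state.
- state(): the state, without advancing time (a new reading comes with each control period).
- read_camera(name): name is "side" or "top"; returns the picture (480x640x3 uint8, red, green, blue); there is no depth.
- camera_model(name): a dict with "K" (3x3 intrinsics, pixels), "xyz" and "rotation" of the camera in the world. Camera axes: x right, y up, looking along -z (the intrinsics and any distortion apply to the point x, -y, -z); pixel columns grow to the right and rows downward; lengths in mm; the calibration is good to about 2 mm. A picture is of the moment at which its call begins. camera_model takes no time and is no camera call.
- job_done(): hands the job in, once; it reports no verdict.
The state is a dict: "t": time; "joints": joint angles; "qvel": joint speeds; "tau": joint torques, N m; "eef_pos": TCP position; "tcp_rot": TCP orientation; "ft_force": force on the tool from outside, world axes, zero at the start; "moment": the same for the moment, N m; "opening": opening from 0.0 (shut) to 1.0 (fully open).
Only numpy, scipy, OpenCV 4.12 (cv2) and the standard library are available. Lean on these libraries where they do the work, as an engineer would, in place of code of your own. Each camera call takes 0.05 s, during which the arm holds its last target. There are 200 camera calls.

## Working session

There is one attempt and no reset: what is moved stays moved. The work goes in short steps, Python scripts to look and compute and a tool call to move; the robot and the scene stay as the last step left them, time stands still between calls to the robot, and variables do not carry over. Pictures are saved under pics/ and viewed, about 8 in all and at most 12, crops included, and the job is handed in when it is done.

Besides the shell and the picture viewer there is one more tool, called by a JSON object that holds its "api" and its "payload", one argument or row to a line. arm_command: Moves the arm, as the interface text tells. Its arguments: {"type":"object","properties":{"steps":{"type":"array"},"jaw":{"type":"number"}},"required":["steps"]}

```bash
mkdir -p pics; ls
python3 - <<'E'
from cell import *
import cv2
print(state(),env.grip_point_offset)
for n in("top","side"):
    m=camera_model(n);print(n,m)
    cv2.imwrite(f"pics/{n}0.png",read_camera(n)[:,:,::-1])
E
```

```text
pics
{'t': 0.0, 'joints': array([ 1.21841200e+00,  4.91534790e-01,  1.55946526e+00, -3.07850172e-06,
        1.09170936e+00, -1.05577980e-01]), 'qvel': array([ 1.09139025e-03, -1.71574920e-05,  4.68459995e-04, -6.25495952e-05,
       -5.49392086e-04,  5.98279481e-04]), 'tau': array([-1.55889156e-03, -6.12635994e+01, -2.58182788e+01,  6.90967636e-02,
        4.81208134e-02, -9.59396334e-05]), 'eef_pos': array([152.64235057, 606.02854348, 404.17157706]), 'tcp_rot': array([-3.14147768e+00,  1.11082629e-03,  1.32399147e+00]), 'ft_force': array([-0.47530416,  0.53650622, -0.62393075]), 'moment': array([-0.07360616,  0.0106615 ,  0.03006408]), 'opening': 1.0011699110064733} 171.3
top {'K': array([[458.25780008,   0.        , 318.85680131],
       [  0.        , 458.25780008, 238.21139294],
       [  0.        ,   0.        ,   1.        ]]), 'xyz': array([ 444.06645844,  -61.27207808, 1062.32005872]), 'rotation': array([ 0.09893258, -0.03740677, -1.5570339 ])}
side {'K': array([[435.14350743,   0.        , 317.07637087],
       [  0.        , 435.14350743, 238.48880793],
       [  0.        ,   0.        ,   1.        ]]), 'xyz': array([ 168.60333457, -776.16688834,  438.92078487]), 'rotation': array([ 1.13742335, -0.01817293, -0.51179652])}
```

View pics/top0.png

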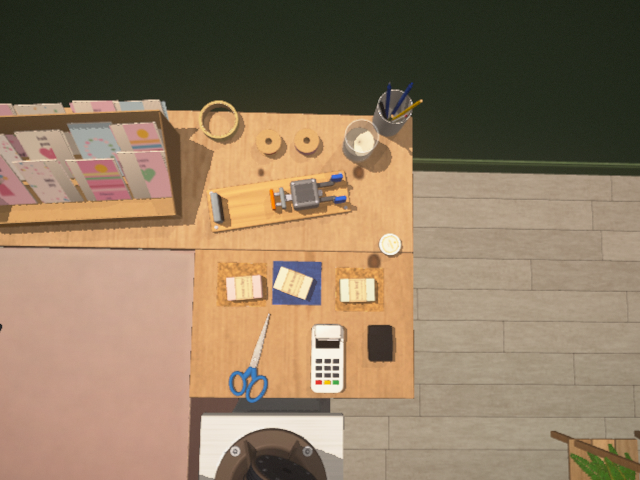

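View pics/side0.png

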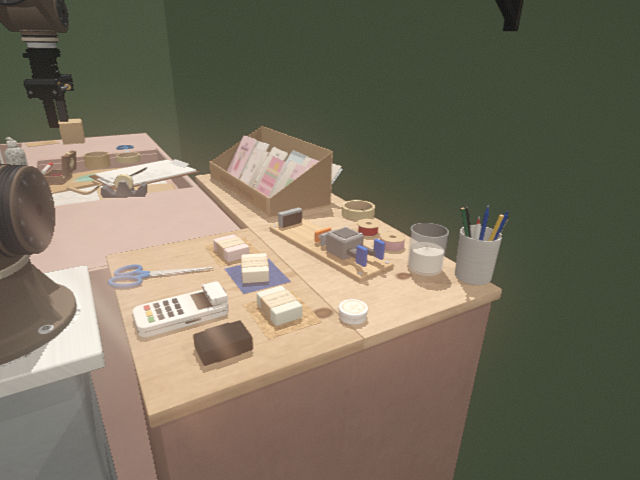

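The top view shows the cream bar (soap_1) at about (294,284) on the blue mat. A pink bar is at (243,287) and a green one at (357,290), both on cork, and the black block at (380,343) is the decoy. The clamp runs from its fixed jaw at (216,207) to its levers at (340,188). Next I'll view an enlarged crop with measurements.

```bash
cat > h.py <<'E'
import numpy as np,cv2
from scipy.spatial.transform import Rotation as R
from cell import *
def mod(n):
    m=camera_model(n);return np.array(m["K"]),np.array(m["xyz"]),R.from_euler("xyz",m["rotation"]).as_matrix()
def pix2w(n,uv,z):
    K,c,Rm=mod(n);uv=np.atleast_2d(uv).astype(float)
    d=np.c_[uv,np.ones(len(uv))]@np.linalg.inv(K).T
    d=(d*[1,-1,-1])@Rm.T
    return c+d*((z-c[2])/d[:,2])[:,None]
def w2pix(n,P):
    K,c,Rm=mod(n);q=((np.atleast_2d(P)-c)@Rm)*[1,-1,-1]
    q=q@K.T;return q[:,:2]/q[:,2:]
E
python3 - <<'E'
from h import *
im=cv2.imread("pics/top0.png");hsv=cv2.cvtColor(im,cv2.COLOR_BGR2HSV)
def blobs(mask,a=25):
    n,l,s,c=cv2.connectedComponentsWithStats(mask.astype(np.uint8))
    return [(i,s[i],c[i]) for i in range(1,n) if s[i][4]>=a],l
H,S,V=cv2.split(hsv)
b,l=blobs((H>105)&(H<130)&(S>100)&(V>50))
for i,s,c in b:
    if c[1]<330 and c[0]<420:
        pts=np.argwhere(l==i)[:,::-1].astype(np.float32);print("blue",s,c,cv2.minAreaRect(pts))
b,l=blobs((H>3)&(H<14)&(S>200)&(V>150))
for i,s,c in b: print("orange",s,c)
mask=np.zeros(H.shape,bool);mask[262:306,272:322]=1
print("cream"); m=mask&~((H>100)&(H<135))
b,l=blobs(m,60)
for i,s,c in b:
    pts=np.argwhere(l==i)[:,::-1].astype(np.float32);print(s,c,cv2.minAreaRect(pts))
A=cv2.resize(im[165:240,200:360],None,fx=5,fy=5,interpolation=cv2.INTER_CUBIC)
B=cv2.resize(im[255:315,210:390],(800,267),interpolation=cv2.INTER_CUBIC)[:225]
cv2.imwrite("pics/c1.png",np.vstack([A[:375],B]))
E
```

```text
blue [392  82  21  32 108] [403.28703704  95.97222222] ((402.3676452636719, 97.72058868408203), (3.7729687690734863, 36.872196197509766), 30.963754653930664)
blue [386  84   5  32  80] [387.6875  98.125 ] ((387.8687744140625, 99.49309539794922), (3.1535298824310303, 31.062271118164062), 3.012787342071533)
blue [332 174  10   6  46] [336.47826087 176.52173913] ((336.5, 176.5), (5.0, 9.0), 90.0)
blue [335 196  11   6  47] [340.08510638 198.36170213] ((340.0, 198.5), (5.0, 10.0), 90.0)
cream
[ 272  262   50   44 1036] [293.13610039 284.4034749 ] ((296.5, 283.5), (43.0, 49.0), 90.0)
```

View pics/c1.png

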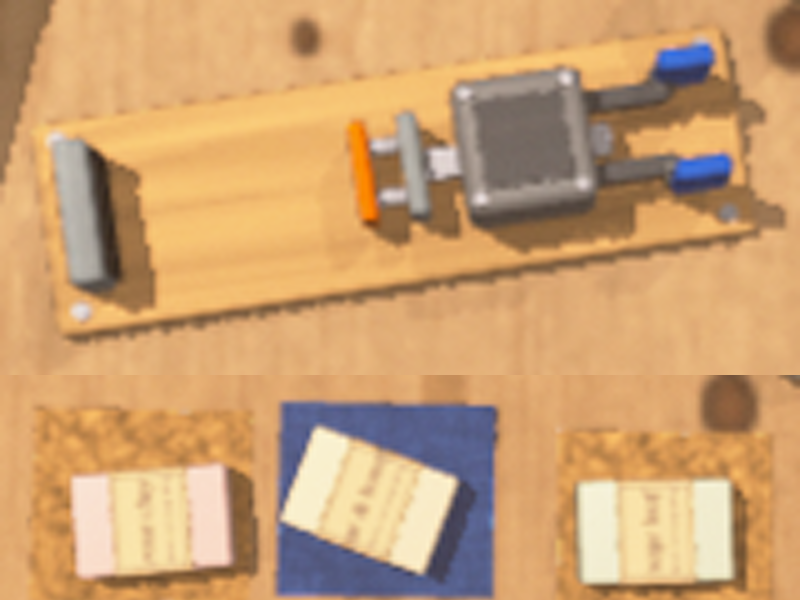

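The crop confirms that the only bar on the blue mat is the cream one, turned by about 20° in the picture. I can read the base and bar corners from it, so I'll fit both poses.

```bash
cat > fit.py <<'E'
from h import *
def fit(P,M):
    P=P[:,:2];mp,mm=P.mean(0),M.mean(0);A=(M-mm).T@(P-mp);th=np.arctan2(A[0,1]-A[1,0],A[0,0]+A[1,1])
    Rm=np.array([[np.cos(th),-np.sin(th)],[np.sin(th),np.cos(th)]]);t=mp-Rm@mm
    return th,t,Rm,(M@Rm.T+t)-P
E
python3 - <<'E'
from fit import *
a=np.array([(38,130),(722,30),(755,230),(70,337)],float);a=(a+.5)/5-.5+[200,165]
# clamp y -> image left; x = y rotated -90 => world approx y=+Y, x=+X (image up)
M=np.array([(50,148),(50,-177),(-50,-177),(-50,148)],float)
th,t,Rm,r=fit(pix2w("top",a,12),M);print("clamp",th,t,"res",r.round(1).tolist())
W=lambda p:np.r_[Rm@p[:2]+t,p[2]]
for k,z in(((0,58,12),0),((0,-150,62),0)):print(k,W(np.array(k)))
b=np.array([(318,427-375),(460,477-375),(428,575-375),(281,520-375)],float);b=(b+.5)*180/800-.5+[210,255]
th2,t2,_,r=fit(pix2w("top",b,28),np.array([(26.5,39),(26.5,-39),(-26.5,-39),(-26.5,39)]));print("bar",th2,t2,r.round(1).tolist())
# paddles tops, housing top
for q in((684,62),(702,173),(524,145)):
  for z in (61,):
    p=pix2w("top",(np.array(q)+.5)/5-.5+[200,165],z)[0];print("clamp-frame",q,Rm.T@(p[:2]-t))
p=pix2w("top",(np.array([363,172])+.5)/5-.5+[200,165],50)[0];print("pad top z50",Rm.T@(p[:2]-t))
for n,u,z in(("cream",(293,284),28),("pink",(244,288),28),("green",(357,290),28),("tin",(390,244),21),("candle",(361,141),90)):print(n,pix2w("top",u,z)[0])
# side check
print(w2pix("side",[[*t2,28],W(np.array([30,-150,62])),W(np.array([-30,-150,62])),W(np.array([0,125,48]))]))
print(R.from_euler("xyz",state()["tcp_rot"]).as_matrix().round(3))
E
```

```text
clamp 0.17343190612753231 [631.92605331   7.83234133] res [[0.8, 2.1], [2.5, -2.0], [-1.5, -3.1], [-1.9, 2.9]]
(0, 58, 12) [621.91735404  64.9622454   12.        ]
(0, -150, 62) [ 657.81062038 -139.91741057   62.        ]
bar -0.3317445827040004 [446.13690926 -42.50161953] [[1.6, 0.4], [0.3, -1.1], [-0.4, 0.7], [-1.5, 0.1]]
clamp-frame (684, 62) [  24.62065975 -148.9459405 ]
clamp-frame (702, 173) [ -26.10625389 -148.69648211]
clamp-frame (524, 145) [ -1.6662281  -72.58415954]
pad top z50 [-0.70652509 -0.08123282]
cream [443.123296   -41.96099743  28.        ]
pink [432.7408625   67.07051251  28.        ]
green [ 431.66006528 -186.10436964   28.        ]
tin [ 537.52645176 -262.40868144   21.        ]
candle [ 756.40317206 -185.61875512   90.        ]
[[255.05688496 260.97587108]
 [380.73157299 239.83047907]
 [359.86952218 247.54179596]
 [290.34770339 210.54065317]]
[[ 0.244  0.97  -0.   ]
 [ 0.97  -0.244 -0.001]
 [-0.001 -0.    -1.   ]]
```

```bash
cat > go.py <<'E'
from h import *
import sys
def d(x,y,z,yaw):
    s=state();R0=R.from_euler("xyz",s["tcp_rot"]);T=R.from_euler("xyz",[np.pi,0,yaw])
    print("t",round(s["t"],2),"step cm",(R0.as_matrix().T@(np.array([x,y,z])-s["eef_pos"])/10).round(2),"deg",np.degrees((R0.inv()*T).as_rotvec()).round(2))
if __name__=="__main__": d(*map(float,sys.argv[1:5]))
E
python3 go.py 400 320 404 0.6
```

```text
t 0.1 step cm [-21.69  30.97   0.04] deg [2.000e-02 6.000e-02 4.148e+01]
```

{"api": "arm_command", "payload": {
  "steps": [
    [-2.2,3.1,0,0,0,4],
    [-4.4,6.2,0,0,0,8],
    [-6.6,9.3,0,0,0,12],
    [-8.8,12.4,0,0,0,16],
    [-11,15.5,0,0,0,20],
    [-13.2,18.6,0,0,0,24],
    [-15.4,21.7,0,0,0,28],
    [-17.6,24.8,0,0,0,33],
    [-19.8,27.9,0,0,0,38],
    [-21.7,31,0,0,0,41.5],
    [-21.7,31,0,0,0,41.5]
  ],
  "jaw": 9.5
}}

```text
t: 1.02
eef_pos: [403.5, 316.5, 404.6]
tcp_rot: [3.141, -0.0, 0.592]
ft_force: [-0.7, 0.1, -0.6]
opening: 1.0
```

```bash
python3 go.py 446 -42.5 300 -0.332
```

```text
t 1.02 step cm [-16.5   32.15  10.48] deg [ 4.000e-02 -4.000e-02  5.293e+01]
```

{"api": "arm_command", "payload": {
  "steps": [
    [-1.6,3.2,1,0,0,5],
    [-3.2,6.4,2,0,0,10],
    [-4.8,9.6,3,0,0,15],
    [-6.4,12.8,4,0,0,20],
    [-8,16,5,0,0,25],
    [-9.7,19.2,6,0,0,30],
    [-11.4,22.4,7,0,0,36],
    [-13.2,25.6,8,0,0,42],
    [-15,28.8,9.5,0,0,48],
    [-16.5,32.2,10.5,0,0,53],
    [-16.5,32.2,10.5,0,0,53],
    [-16.5,32.2,10.5,0,0,53]
  ]
}}

```text
t: 2.02
eef_pos: [445.9, -40.3, 299.0]
tcp_rot: [-3.142, 0.002, -0.328]
ft_force: [0.3, 0.1, -0.3]
opening: 0.997
```

```bash
python3 go.py 446 -42.5 194 -0.332
```

```text
t 2.02 step cm [ 0.09  0.2  10.5 ] deg [0.   0.09 0.22]
```

{"api": "arm_command", "payload": {
  "steps": [
    [0,0.2,2,0,0,0],
    [0,0.2,4,0,0,0],
    [0,0.2,6,0,0,0],
    [0,0.2,8,0,0,0],
    [0,0.2,9.5,0,0,0],
    [0,0.2,10.4,0,0,0],
    [0,0.2,10.5,0,0,0],
    [0,0.2,10.5,0,0,0]
  ]
}}

```text
t: 2.68
eef_pos: [445.2, -40.2, 194.8]
tcp_rot: [-3.142, 0.001, -0.324]
ft_force: [-0.2, 0.5, 0.7]
opening: 1.001
```

{"api": "arm_command", "payload": {
  "steps": [
    [0,0,0,0,0,0],
    [0,0,0,0,0,0],
    [0,0,0,0,0,0],
    [0,0,0,0,0,0],
    [0,0,0,0,0,0],
    [0,0,0,0,0,0],
    [0,0,0,0,0,0],
    [0,0,0,0,0,0]
  ],
  "jaw": 4
}}

```text
t: 3.35
eef_pos: [445.2, -41.0, 194.8]
tcp_rot: [-3.142, -0.0, -0.325]
ft_force: [-1.1, 0.2, 1.8]
opening: 0.555
```

{"api": "arm_command", "payload": {
  "steps": [
    [0,0,-1,0,0,0],
    [0,0,-2.5,0,0,0],
    [0,0,-4,0,0,0],
    [0,0,-6,0,0,0],
    [0,0,-8,0,0,0],
    [0,0,-9,0,0,0],
    [0,0,-9,0,0,0],
    [0,0,-9,0,0,0]
  ]
}}

```text
t: 4.02
eef_pos: [445.0, -40.9, 284.7]
tcp_rot: [-3.141, -0.001, -0.325]
ft_force: [0.4, -0.2, -1.8]
opening: 0.557
```

```bash
python3 - <<'E'
from h import *
s=state();print(s["eef_pos"],s["tcp_rot"],s["opening"]*95)
cv2.imwrite("pics/s1.png",cv2.resize(read_camera("side")[90:350,120:420,::-1],None,fx=2,fy=2))
E
python3 go.py 621.3 68.9 284 0.173
```

```text
[445.01021457 -40.88852334 284.73419673] [-3.14142085e+00 -7.80521905e-04 -3.25389735e-01] 52.873784974217614
t 4.07 step cm [ 13.2  -16.04   0.02] deg [-1.000e-02  3.000e-02 -2.855e+01]
```

View pics/s1.png

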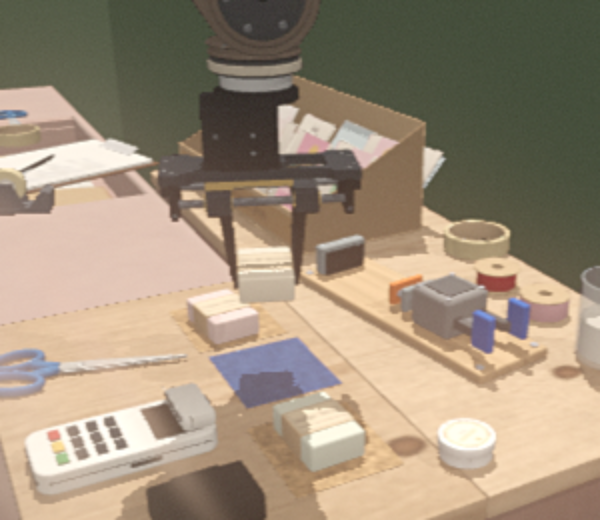

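The bar is gripped (opening 52.9 mm) and lifted clear, and the mat is empty. Next I carry it over the bed.

{"api": "arm_command", "payload": {
  "steps": [
    [1.6,-2,0,0,0,-3],
    [3.2,-4,0,0,0,-6],
    [4.9,-6,0,0,0,-10],
    [6.6,-8,0,0,0,-14],
    [8.3,-10,0,0,0,-18],
    [10,-12,0,0,0,-22],
    [11.6,-14,0,0,0,-26],
    [13.2,-16,0,0,0,-28.5],
    [13.2,-16,0,0,0,-28.5],
    [13.2,-16,0,0,0,-28.5],
    [13.2,-16,0,0,0,-28.5]
  ]
}}

```text
t: 4.98
eef_pos: [620.8, 68.3, 283.3]
tcp_rot: [-3.141, 0.003, 0.172]
ft_force: [-0.2, 0.4, -0.5]
opening: 0.559
```

```bash
python3 go.py 621.3 68.9 207 0.173
```

```text
t 4.98 step cm [ 0.08 -0.04  7.63] deg [-0.03  0.16 -0.08]
```

{"api": "arm_command", "payload": {
  "steps": [
    [0,0,2,0,0,0],
    [0,0,4,0,0,0],
    [0,0,5.5,0,0,0],
    [0,0,6.5,0,0,0],
    [0,0,7.2,0,0,0],
    [0,0,7.6,0,0,0],
    [0,0,7.7,0,0,0],
    [0,0,7.7,0,0,0],
    [0,0,7.7,0,0,0]
  ]
}}

```text
t: 5.73
eef_pos: [621.5, 68.5, 208.4]
tcp_rot: [3.142, -0.001, 0.172]
ft_force: [-0.1, -0.8, -1.0]
opening: 0.56
```

Run:
```python
from h import *
s=state();print(s["eef_pos"],s["ft_force"])
cv2.imwrite("pics/s2.png",cv2.resize(read_camera("side")[130:300,220:420,::-1],None,fx=3,fy=3,interpolation=cv2.INTER_CUBIC))
```

```text
[621.49795804  68.47589195 208.40896145] [-0.1402478  -0.80181889 -1.00907666]
```

View pics/s2.png

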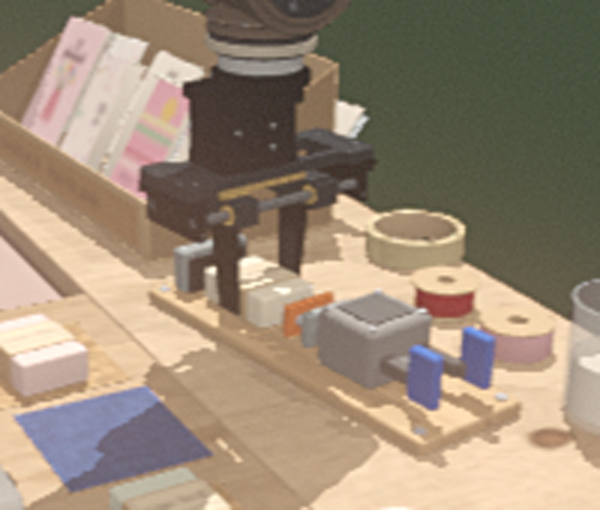

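The bar is between the jaw and the pad with gaps at both ends. It is still about 2.5 mm above the bed, so I lower it, release it and rise.

{"api": "arm_command", "payload": {
  "steps": [
    [0,0,0.1,0,0,0],
    [0,0,0.2,0,0,0],
    [0,0,0.25,0,0,0],
    [0,0,0.25,0,0,0],
    [0,0,0.25,0,0,0]
  ]
}}

```text
t: 6.2
eef_pos: [621.4, 68.6, 206.8]
tcp_rot: [3.141, -0.001, 0.172]
ft_force: [-3.6, -1.3, 13.2]
opening: 0.563
```

{"api": "arm_command", "payload": {
  "steps": [
    [0,0,0,0,0,0],
    [0,0,0,0,0,0],
    [0,0,0,0,0,0],
    [0,0,0,0,0,0],
    [0,0,0,0,0,0],
    [0,0,0,0,0,0],
    [0,0,0,0,0,0],
    [0,0,0,0,0,0]
  ],
  "jaw": 8.5
}}

```text
t: 6.87
eef_pos: [621.4, 68.5, 205.2]
tcp_rot: [-3.141, 0.0, 0.172]
ft_force: [-0.1, -0.3, -0.6]
opening: 0.894
```

{"api": "arm_command", "payload": {
  "steps": [
    [0,0,-1,0,0,0],
    [0,0,-3,0,0,0],
    [0,0,-5,0,0,0],
    [0,0,-7,0,0,0],
    [0,0,-9,0,0,0],
    [0,0,-10,0,0,0],
    [0,0,-10,0,0,0],
    [0,0,-10,0,0,0]
  ]
}}

```text
t: 7.53
eef_pos: [621.2, 68.5, 305.4]
tcp_rot: [3.142, -0.001, 0.172]
ft_force: [0.1, -0.4, -0.3]
opening: 0.894
```

```bash
python3 go.py 657.5 -138 300 0.173
```

```text
t 7.53 step cm [ 0.04 20.97  0.54] deg [ 0.   -0.04 -0.05]
```

{"api": "arm_command", "payload": {
  "steps": [
    [0,2.5,0,0,0,0],
    [0,5,0,0,0,0],
    [0,7.5,0,0,0,0],
    [0,10,0,0,0,0],
    [0,12.5,0,0,0,0],
    [0,15,0,0,0,0],
    [0,17.5,0,0,0,0],
    [0,20,0,0,0,0],
    [0,21,0,0,0,0],
    [0,21,0,0,0,0],
    [0,21,0,0,0,0]
  ]
}}

```text
t: 8.45
eef_pos: [657.1, -138.1, 304.1]
tcp_rot: [-3.14, 0.002, 0.171]
ft_force: [-0.0, 1.1, 0.5]
opening: 0.89
```

```bash
python3 go.py 657.5 -138.5 216 0.173
python3 - <<'E'
from h import *
im=read_camera("top")[:,:,::-1];cv2.imwrite("pics/t3.png",im)
a=cv2.resize(im[165:245,195:365],None,fx=4.7,fy=4.7,interpolation=cv2.INTER_CUBIC);cv2.imwrite("pics/t3c.png",a)
E
```

```text
t 8.45 step cm [0.05 0.05 8.81] deg [-0.07  0.09 -0.1 ]
```

View pics/t3c.png

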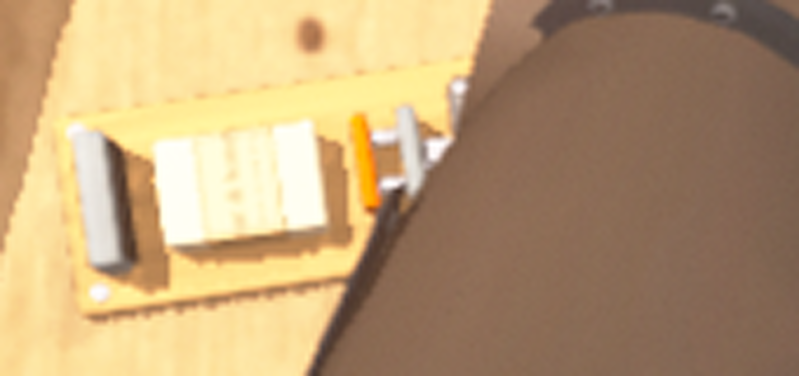

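The bar lies lengthwise and centred in the bed, with gaps to both the jaw and the pad. Next I descend around the paddles.

{"api": "arm_command", "payload": {
  "steps": [
    [0,0,2,0,0,0],
    [0,0,4,0,0,0],
    [0,0,6,0,0,0],
    [0,0.1,7.5,0,0,0],
    [0,0.1,8.5,0,0,0],
    [0,0.1,8.8,0,0,0],
    [0,0.1,8.8,0,0,0],
    [0,0.1,8.8,0,0,0]
  ]
}}

```text
t: 9.17
eef_pos: [657.7, -138.9, 217.9]
tcp_rot: [3.141, -0.001, 0.173]
ft_force: [0.5, 0.5, 0.4]
opening: 0.897
```

Run:
```python
from h import *
t=read_camera("top")[:,:,::-1];s=read_camera("side")[:,:,::-1]
cv2.imwrite("pics/t4.png",t);cv2.imwrite("pics/s4.png",s)
a=cv2.resize(t[175:235,200:360],(800,300),interpolation=cv2.INTER_CUBIC)
b=cv2.resize(s[195:285,260:500],(800,300),interpolation=cv2.INTER_CUBIC)
cv2.imwrite("pics/c4.png",np.vstack([a,b]))
```

```text
(no output)
```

View pics/c4.png

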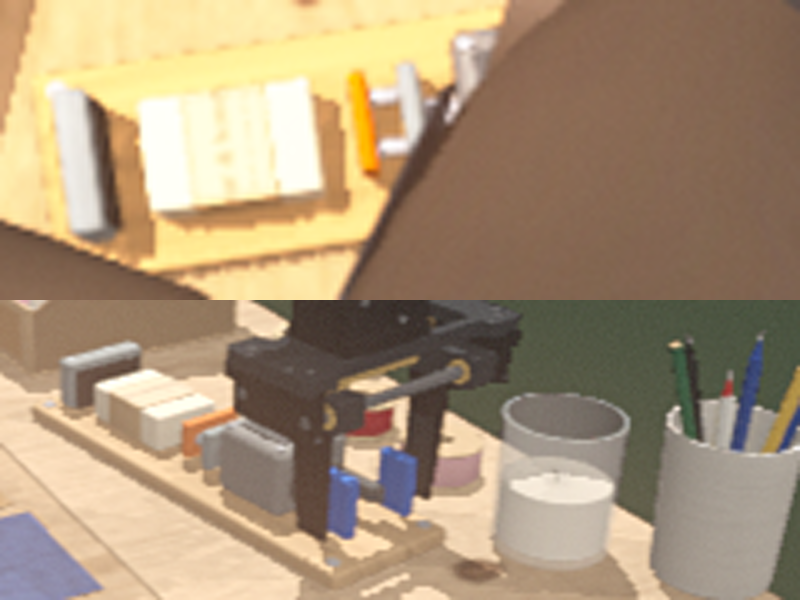

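The bar is untouched, and the fingers stand outside both blue paddles. I'll build a tracker that rectifies the top view into the clamp frame.

```bash
cat > trk.py <<'E'
from h import *
import sys
th,t=0.17343,np.array([631.926,7.832])
Rm=np.array([[np.cos(th),-np.sin(th)],[np.sin(th),np.cos(th)]])
def rect(im,z=40):
    xs=np.arange(40,-40,-.25);ys=np.arange(130,-50,-.25)   # rows: x, cols: y descending
    Y,X=np.meshgrid(ys,xs);P=np.c_[np.c_[X.ravel(),Y.ravel()]@Rm.T+t,np.full(X.size,z)]
    uv=w2pix("top",P).astype(np.float32).reshape(*X.shape,2)
    return cv2.remap(im,uv[...,0],uv[...,1],cv2.INTER_LINEAR),xs,ys
def edges(im):
    r,xs,ys=rect(im);b=r[(xs>9)&(xs<17)].mean(0).astype(np.float32)
    hsv=cv2.cvtColor(b[None]/255,cv2.COLOR_BGR2HSV)[0];H,S,V=hsv.T
    o=(H<32)&(S>.75)&(V>.5); i=np.where(o)[0]
    w=np.where(o,S,0)
    run=lambda m:[(ys[a],ys[c-1]) for a,c in zip(np.where(np.diff(np.r_[0,m.astype(int),0])==1)[0],np.where(np.diff(np.r_[0,m.astype(int),0])==-1)[0]) if c-a>6]
    return r,run(o),run(S<.3),hsv
if __name__=="__main__":
    im=read_camera("top")[:,:,::-1] if len(sys.argv)<2 or sys.argv[1]=="x" else cv2.imread(sys.argv[1])
    r,o,g,h=edges(im);s=state()
    print("t",round(s["t"],2),"open",round(s["opening"]*95.1,2),"F",s["ft_force"].round(1),"\norange",o,"grey/white",g)
E
python3 trk.py pics/t4.png
python3 - <<'E'
from trk import *
r,o,g,h=edges(cv2.imread("pics/t4.png"))
for k in range(300,680,8):print(ys[k] if 0 else 130-k*.25,h[k].round(2),end=" ")
E
```

```text
t 9.27 open 85.14 F [-0.3  0.5 -0.1] 
orange [] grey/white [(np.float64(130.0), np.float64(119.0)), (np.float64(99.75), np.float64(22.0)), (np.float64(-5.25), np.float64(-27.25)), (np.float64(-43.75), np.float64(-49.75))]
55.0 [55.45  0.12  1.  ] 53.0 [53.4   0.15  1.  ] 51.0 [53.41  0.15  1.  ] 49.0 [56.12  0.13  1.  ] 47.0 [56.17  0.12  1.  ] 45.0 [54.43  0.14  1.  ] 43.0 [53.32  0.15  1.  ] 41.0 [54.14  0.1   1.  ] 39.0 [5.642e+01 5.000e-02 1.000e+00] 37.0 [6.e+01 3.e-02 1.e+00] 35.0 [6.e+01 4.e-02 1.e+00] 33.0 [6.e+01 4.e-02 1.e+00] 31.0 [6.e+01 4.e-02 1.e+00] 29.0 [6.e+01 4.e-02 1.e+00] 27.0 [6.e+01 4.e-02 1.e+00] 25.0 [54.84  0.06  1.  ] 23.0 [41.57  0.18  0.97] 21.0 [33.19  0.37  0.89] 19.0 [30.31  0.52  0.83] 17.0 [32.69  0.53  0.88] 15.0 [34.78  0.51  0.89] 13.0 [35.7   0.51  0.9 ] 11.0 [38.79  0.49  0.93] 9.0 [43.54  0.46  0.98] 7.0 [43.52  0.47  0.99] 5.0 [40.92  0.62  0.99] 3.0 [43.59  0.85  1.  ] 1.0 [45.02  1.    1.  ] -1.0 [40.7   0.99  1.  ] -3.0 [29.02  0.76  0.97] -5.0 [26.04  0.32  0.91] -7.0 [30.7   0.13  0.94] -9.0 [33.14  0.11  0.97] -11.0 [32.41  0.12  0.96] -13.0 [31.06  0.13  0.95] -15.0 [30.51  0.14  0.94] -17.0 [27.15  0.13  0.91] -19.0 [31.36  0.07  0.92] -21.0 [33.48  0.05  0.93] -23.0 [33.48  0.06  0.91] -25.0 [31.07  0.1   0.83] -27.0 [28.    0.26  0.76] -29.0 [29.48  0.47  0.78] -31.0 [30.99  0.54  0.8 ] -33.0 [34.06  0.52  0.84] -35.0 [37.68  0.49  0.89] -37.0 [37.38  0.48  0.86] -39.0 [36.8   0.47  0.8 ]
```

```bash
sed -i 's/o=(H<32)&(S>.75)&(V>.5)/o=(S>.7)\&(V>.5)/' trk.py; python3 trk.py pics/t4.png; python3 trk.py
```

```text
t 9.27 open 85.14 F [-0.3  0.5 -0.1] 
orange [(np.float64(4.25), np.float64(-3.25))] grey/white [(np.float64(130.0), np.float64(119.0)), (np.float64(99.75), np.float64(22.0)), (np.float64(-5.25), np.float64(-27.25)), (np.float64(-43.75), np.float64(-49.75))]
t 9.32 open 84.75 F [-0.4  1.2  1.2] 
orange [(np.float64(4.0), np.float64(-3.25))] grey/white [(np.float64(130.0), np.float64(119.25)), (np.float64(99.75), np.float64(22.0)), (np.float64(-5.25), np.float64(-27.25)), (np.float64(-43.75), np.float64(-49.75))]
```

{"api": "arm_command", "payload": {
  "steps": [
    [0,0,0,0,0,0],
    [0,0,0,0,0,0],
    [0,0,0,0,0,0],
    [0,0,0,0,0,0],
    [0,0,0,0,0,0],
    [0,0,0,0,0,0],
    [0,0,0,0,0,0],
    [0,0,0,0,0,0],
    [0,0,0,0,0,0],
    [0,0,0,0,0,0],
    [0,0,0,0,0,0],
    [0,0,0,0,0,0]
  ],
  "jaw": 4.0
}}

```text
t: 10.32
eef_pos: [658.5, -140.2, 217.5]
tcp_rot: [3.139, -0.004, 0.172]
ft_force: [7.7, -5.0, -3.9]
opening: 0.42
```

```bash
python3 trk.py
```

```text
t 10.37 open 39.81 F [ 8.4 -4.1 -4.5] 
orange [(np.float64(16.25), np.float64(8.0))] grey/white [(np.float64(130.0), np.float64(119.0)), (np.float64(99.75), np.float64(22.0)), (np.float64(5.5), np.float64(-16.25)), (np.float64(-44.5), np.float64(-49.75))]
```

{"api": "arm_command", "payload": {
  "steps": [
    [0.05,0,0,0,0,0],
    [0.05,0,0,0,0,0],
    [0.05,0,0,0,0,0],
    [0.05,0,0,0,0,0],
    [0.05,0,0,0,0,0],
    [0.05,0,0,0,0,0],
    [0.05,0,0,0,0,0],
    [0.05,0,0,0,0,0]
  ],
  "jaw": 6.6
}}

```text
t: 11.03
eef_pos: [657.9, -139.2, 217.2]
tcp_rot: [-3.141, 0.0, 0.172]
ft_force: [-0.5, -0.7, -0.5]
opening: 0.694
```

```bash
python3 trk.py
```

```text
t 11.08 open 65.59 F [ 0.6  0.2 -0.3] 
orange [(np.float64(16.25), np.float64(8.0))] grey/white [(np.float64(130.0), np.float64(119.0)), (np.float64(99.75), np.float64(22.0)), (np.float64(5.5), np.float64(-16.25)), (np.float64(-43.75), np.float64(-49.75))]
```

{"api": "arm_command", "payload": {
  "steps": [
    [0,0,0,0,0,0],
    [0,0,0,0,0,0],
    [0,0,0,0,0,0],
    [0,0,0,0,0,0],
    [0,0,0,0,0,0],
    [0,0,0,0,0,0],
    [0,0,0,0,0,0],
    [0,0,0,0,0,0],
    [0,0,0,0,0,0],
    [0,0,0,0,0,0]
  ],
  "jaw": 4.0
}}

```text
t: 11.92
eef_pos: [658.7, -140.1, 217.4]
tcp_rot: [3.14, -0.003, 0.172]
ft_force: [5.9, -5.0, -4.0]
opening: 0.421
```

```bash
python3 trk.py
```

```text
t 11.97 open 40.3 F [ 6.1 -5.2 -4.2] 
orange [(np.float64(24.75), np.float64(18.0))] grey/white [(np.float64(130.0), np.float64(119.0)), (np.float64(103.5), np.float64(26.75)), (np.float64(15.25), np.float64(-5.5)), (np.float64(-44.5), np.float64(-49.75))]
```

{"api": "arm_command", "payload": {
  "steps": [
    [0,0,0,0,0,0],
    [0,0,0,0,0,0],
    [0,0,0,0,0,0],
    [0,0,0,0,0,0],
    [0,0,0,0,0,0],
    [0,0,0,0,0,0],
    [0,0,0,0,0,0],
    [0,0,0,0,0,0]
  ],
  "jaw": 6.6
}}

```text
t: 12.63
eef_pos: [657.9, -139.2, 217.2]
tcp_rot: [-3.141, 0.0, 0.172]
ft_force: [0.7, -0.4, 0.2]
opening: 0.693
```

```bash
python3 trk.py
```

```text
t 12.68 open 65.88 F [-0.6  0.8  0.1] 
orange [(np.float64(25.0), np.float64(18.5))] grey/white [(np.float64(130.0), np.float64(119.0)), (np.float64(104.0), np.float64(27.25)), (np.float64(16.0), np.float64(-5.5)), (np.float64(-43.75), np.float64(-49.75))]
```

{"api": "arm_command", "payload": {
  "steps": [
    [0,0,0,0,0,0],
    [0,0,0,0,0,0],
    [0,0,0,0,0,0],
    [0,0,0,0,0,0],
    [0,0,0,0,0,0],
    [0,0,0,0,0,0],
    [0,0,0,0,0,0],
    [0,0,0,0,0,0],
    [0,0,0,0,0,0],
    [0,0,0,0,0,0]
  ],
  "jaw": 4.0
}}

```text
t: 13.52
eef_pos: [658.7, -140.1, 217.3]
tcp_rot: [3.14, -0.003, 0.172]
ft_force: [6.5, -5.4, -4.1]
opening: 0.424
```

```bash
python3 trk.py
```

```text
t 13.57 open 39.79 F [ 5.2 -5.5 -3.6] 
orange [(np.float64(35.75), np.float64(29.0))] grey/white [(np.float64(130.0), np.float64(119.25)), (np.float64(115.25), np.float64(37.75)), (np.float64(26.5), np.float64(5.5)), (np.float64(-44.5), np.float64(-49.75))]
```

{"api": "arm_command", "payload": {
  "steps": [
    [0,0,0,0,0,0],
    [0,0,0,0,0,0],
    [0,0,0,0,0,0],
    [0,0,0,0,0,0],
    [0,0,0,0,0,0],
    [0,0,0,0,0,0],
    [0,0,0,0,0,0],
    [0,0,0,0,0,0]
  ],
  "jaw": 6.6
}}

```text
t: 14.23
eef_pos: [658.0, -139.2, 217.2]
tcp_rot: [-3.141, 0.0, 0.172]
ft_force: [-0.0, 0.1, 0.1]
opening: 0.697
```

Run:
```python
from trk import *
t=read_camera("top")[:,:,::-1];cv2.imwrite("pics/t5.png",t)
r,o,g,h=edges(t);print(o,g);cv2.imwrite("pics/r5.png",r)
```

```text
[(np.float64(36.25), np.float64(29.5))] [(np.float64(130.0), np.float64(119.25)), (np.float64(116.0), np.float64(38.25)), (np.float64(27.0), np.float64(5.5)), (np.float64(-43.75), np.float64(-49.75))]
```

View pics/r5.png

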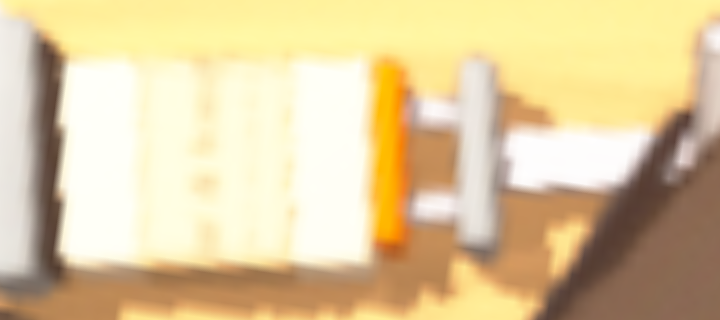

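The rectified view shows the bar's end at the fixed jaw's dark face and the pad against the bar. I'll move the tracking band clear of the rods and compare the pad-to-plate spacing with the free state.

```bash
sed -i 's/(xs>9)&(xs<17)/(xs>15.5)\&(xs<20.5)/; s/c-a>6\]/c-a>6 and ys[a]<60]/; s/(ys\[a\],ys\[c-1\])/(float(ys[a]),float(ys[c-1]))/; s/run(S<.3)/run(S<.35)/' trk.py; for f in t4 t5; do python3 trk.py pics/$f.png;done
python3 - <<'E'
from trk import *
for f in("t4","t5"):
    r,o,g,h=edges(cv2.imread(f"pics/{f}.png")); i0=int((130-o[0][0])*4)
    print(f,[(float(130-k*.25),float(h[k,1].round(2))) for k in range(i0-16,i0+140,6)])
E
```

```text
t 14.28 open 65.84 F [ 0.1 -1.  -0.4] 
orange [(4.0, -3.5)] grey/white [(-16.25, -27.25), (-44.0, -49.75)]
t 14.28 open 65.84 F [ 0.1 -1.  -0.4] 
orange [(35.75, 28.75)] grey/white [(16.0, 5.25), (-44.0, -49.75)]
t4 [(8.0, 0.4300000071525574), (6.5, 0.49000000953674316), (5.0, 0.5899999737739563), (3.5, 0.7900000214576721), (2.0, 0.9399999976158142), (0.5, 1.0), (-1.0, 1.0), (-2.5, 0.8799999952316284), (-4.0, 0.6200000047683716), (-5.5, 0.46000000834465027), (-7.0, 0.38999998569488525), (-8.5, 0.3700000047683716), (-10.0, 0.3799999952316284), (-11.5, 0.38999998569488525), (-13.0, 0.38999998569488525), (-14.5, 0.38999998569488525), (-16.0, 0.3499999940395355), (-17.5, 0.23999999463558197), (-19.0, 0.12999999523162842), (-20.5, 0.05000000074505806), (-22.0, 0.05000000074505806), (-23.5, 0.05999999865889549), (-25.0, 0.10999999940395355), (-26.5, 0.25), (-28.0, 0.38999998569488525), (-29.5, 0.46000000834465027)]
t5 [(39.75, 0.07000000029802322), (38.25, 0.23000000417232513), (36.75, 0.5), (35.25, 0.8500000238418579), (33.75, 1.0), (32.25, 1.0), (30.75, 0.9599999785423279), (29.25, 0.7900000214576721), (27.75, 0.5400000214576721), (26.25, 0.4399999976158142), (24.75, 0.3799999952316284), (23.25, 0.3499999940395355), (21.75, 0.3700000047683716), (20.25, 0.38999998569488525), (18.75, 0.4000000059604645), (17.25, 0.3799999952316284), (15.75, 0.30000001192092896), (14.25, 0.12999999523162842), (12.75, 0.07000000029802322), (11.25, 0.05000000074505806), (9.75, 0.05999999865889549), (8.25, 0.09000000357627869), (6.75, 0.18000000715255737), (5.25, 0.3499999940395355), (3.75, 0.4399999976158142), (2.25, 0.4699999988079071)]
```

The pad is essentially free (spacing 27.0 against 27.5 mm) and the bar is seated. Now for the final squeeze, in stages.

{"api": "arm_command", "payload": {
  "steps": [
    [0,0,0,0,0,0],
    [0,0,0,0,0,0],
    [0,0,0,0,0,0],
    [0,0,0,0,0,0],
    [0,0,0,0,0,0],
    [0,0,0,0,0,0],
    [0,0,0,0,0,0],
    [0,0,0,0,0,0]
  ],
  "jaw": 5.2
}}

```text
t: 14.95
eef_pos: [658.7, -139.6, 217.3]
tcp_rot: [3.14, -0.003, 0.172]
ft_force: [7.2, -2.6, -3.9]
opening: 0.547
```

```bash
python3 trk.py
```

```text
t 15.0 open 52.15 F [ 7.3 -2.6 -3.2] 
orange [(37.75, 30.25)] grey/white [(26.0, 23.25), (20.25, 8.75), (-44.0, -49.75)]
```

{"api": "arm_command", "payload": {
  "steps": [
    [0,0,0,0,0,0],
    [0,0,0,0,0,0],
    [0,0,0,0,0,0],
    [0,0,0,0,0,0],
    [0,0,0,0,0,0],
    [0,0,0,0,0,0]
  ],
  "jaw": 4.9
}}

```text
t: 15.5
eef_pos: [658.7, -139.8, 217.3]
tcp_rot: [3.14, -0.003, 0.172]
ft_force: [6.4, -4.0, -4.4]
opening: 0.514
```

```bash
python3 trk.py
```

```text
t 15.55 open 49.14 F [ 6.9 -3.4 -3.6] 
orange [(37.75, 30.25)] grey/white [(26.0, 10.5), (-44.0, -49.75)]
```

{"api": "arm_command", "payload": {
  "steps": [
    [0,0,0,0,0,0],
    [0,0,0,0,0,0],
    [0,0,0,0,0,0],
    [0,0,0,0,0,0],
    [0,0,0,0,0,0],
    [0,0,0,0,0,0]
  ],
  "jaw": 4.6
}}

```text
t: 16.05
eef_pos: [658.7, -139.9, 217.3]
tcp_rot: [3.14, -0.003, 0.172]
ft_force: [5.9, -4.2, -5.2]
opening: 0.483
```

```bash
python3 trk.py
```

```text
t 16.1 open 46.28 F [ 6.7 -4.1 -4.3] 
orange [(37.75, 30.25)] grey/white [(22.75, 11.5), (-44.0, -49.75)]
```

{"api": "arm_command", "payload": {
  "steps": [
    [0,0,0,0,0,0],
    [0,0,0,0,0,0],
    [0,0,0,0,0,0],
    [0,0,0,0,0,0],
    [0,0,0,0,0,0],
    [0,0,0,0,0,0]
  ],
  "jaw": 4.4
}}

```text
t: 16.6
eef_pos: [658.7, -140.0, 217.3]
tcp_rot: [3.14, -0.003, 0.172]
ft_force: [6.1, -4.9, -4.7]
opening: 0.461
```

Run:
```python
from trk import *
t=read_camera("top")[:,:,::-1];s=read_camera("side")[:,:,::-1]
cv2.imwrite("pics/t6.png",t)
r,o,g,h=edges(t);print(o,g);st=state();print(st["t"],st["opening"]*95.1,st["ft_force"])
i0=int((130-o[0][0])*4);print([(float(130-k*.25),float(h[k,1].round(2))) for k in range(i0-16,i0+130,4)])
cv2.imwrite("pics/c6.png",np.vstack([r,cv2.resize(s[195:285,260:476],(720,280),interpolation=cv2.INTER_CUBIC)]))
```

```text
[(37.75, 30.25)] [(25.75, 12.5), (-44.0, -49.75)]
16.7 43.70823184469291 [ 5.50465368 -5.30154348 -4.42116668]
[(41.75, 0.05000000074505806), (40.75, 0.12999999523162842), (39.75, 0.2800000011920929), (38.75, 0.4699999988079071), (37.75, 0.7400000095367432), (36.75, 0.9700000286102295), (35.75, 1.0), (34.75, 1.0), (33.75, 1.0), (32.75, 1.0), (31.75, 0.9300000071525574), (30.75, 0.7799999713897705), (29.75, 0.6299999952316284), (28.75, 0.5400000214576721), (27.75, 0.44999998807907104), (26.75, 0.38999998569488525), (25.75, 0.3499999940395355), (24.75, 0.33000001311302185), (23.75, 0.3100000023841858), (22.75, 0.25999999046325684), (21.75, 0.1599999964237213), (20.75, 0.07999999821186066), (19.75, 0.05999999865889549), (18.75, 0.05000000074505806), (17.75, 0.05000000074505806), (16.75, 0.07000000029802322), (15.75, 0.07999999821186066), (14.75, 0.10999999940395355), (13.75, 0.18000000715255737), (12.75, 0.3199999928474426), (11.75, 0.41999998688697815), (10.75, 0.4399999976158142), (9.75, 0.44999998807907104), (8.75, 0.44999998807907104), (7.75, 0.44999998807907104), (6.75, 0.44999998807907104), (5.75, 0.4399999976158142)]
```

View pics/c6.png

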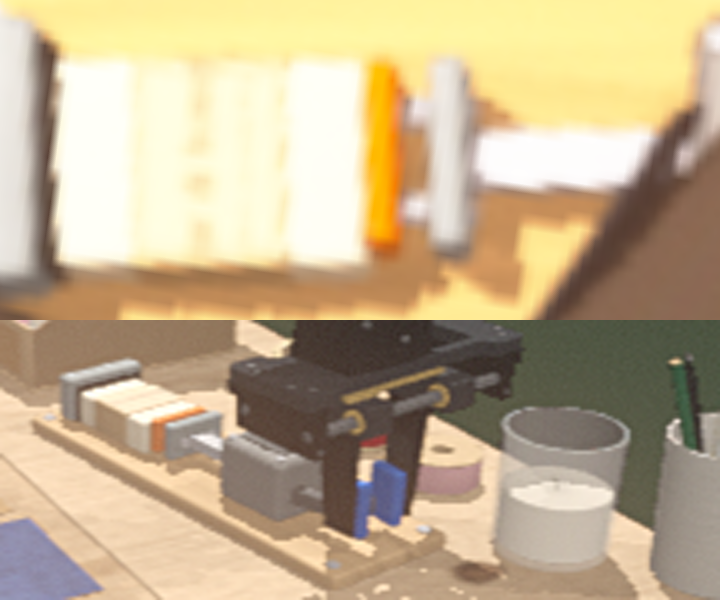

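Pad pressed in about 6.0 mm by the image and about 7 mm by lever travel. The bar is against the fixed jaw. I'll hold briefly, recheck, then hand in.

{"api": "arm_command", "payload": {
  "steps": [
    [0,0,0,0,0,0],
    [0,0,0,0,0,0],
    [0,0,0,0,0,0],
    [0,0,0,0,0,0],
    [0,0,0,0,0,0],
    [0,0,0,0,0,0],
    [0,0,0,0,0,0],
    [0,0,0,0,0,0],
    [0,0,0,0,0,0],
    [0,0,0,0,0,0],
    [0,0,0,0,0,0],
    [0,0,0,0,0,0]
  ]
}}

```text
t: 17.7
eef_pos: [658.7, -140.0, 217.3]
tcp_rot: [3.14, -0.003, 0.172]
ft_force: [5.8, -5.1, -4.3]
opening: 0.463
```

```bash
python3 trk.py; python3 -c "
from cell import *
print(job_done())"
```

```text
t 17.75 open 44.21 F [ 6.3 -4.8 -4.2] 
orange [(37.75, 30.25)] grey/white [(25.5, 12.5), (-44.0, -49.75)]
the job is handed in; nothing more can be done
None
```

The job is handed in at 17.8 s. I laid the cream bar (soap_1) lengthwise in the clamp's bed and let go of it. Three pumps brought the pad to the bar, and a staged fourth squeeze seated it against the fixed jaw. The levers are still held squeezed at about 44 mm over the paddles.

- **Pad:** the top view puts it about 6.0 mm in, and lever travel suggests about 7 mm. The two disagree by about 1 mm, but both are inside the 4.5–10 mm window. The reading did not change over a 1 s hold.
- **Bar:** in the last picture it lies against the fixed jaw and the fingers are nowhere near it.
- **Forces:** a sideways wrist force of about 8 N remains because the gripper sits slightly off-centre on the levers. I left it, as it was steady and well below the limits.
- **Other things:** I did not measure the other bars, spools, candle or tin again at the end. Nothing in the views I took showed them moved.

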